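# Shift the run-in gearbox past its lockout

## Task

Two small gearboxes stand on the bench, each with an upright shift lever. On the one whose lever carries a thick sliding lockout collar under the knob, lift the collar clear of the stop, push the lever away past the stop to the far end of its gate, and let the collar drop fully home behind the stop. Leave the other gearbox's plain lever where it is.

Things in the scene. Friction and masses are not known exactly. Their poses are not given: they have to be found in the camera images.
- collar_grip (a point): Grip point on the axis of the lockout collar, a steel barrel 36 mm wide, 24 mm high on one gearbox's 10 mm lever rod; 16 mm above its lower, 8 mm below its upper end. z up along the lever; x square to it, the way to push (away from the robot); y level, along the pivot axis. Pivot: 119 mm (plus lift) below along the lever. Knob 26 mm wide, top 41 mm above this point when the collar is down.
- lock_lever (a joint): Lean of the collared lever, rad: 0 upright, negative near side (start -0.40 to -0.30), positive far side; ends -0.42, 0.42. Stays where left (1 N friction). Collar down: blocked at -0.21; beyond 0.21 the collar can drop. Gate: arc plates 24 mm wide over both, 100 mm radius about the pivot (30 mm above the bench), two 12 mm long stop lugs mid-arc. Cover beside it (138 x 84 mm): 76 mm high.
- lock_collar (a joint): Lift of the collar along the lever, m: 0 down (home), 0.020 fully up under the knob, which does not move with it. The collar passes the stop when lifted 0.013 or more. A spring and its weight press it down with about 3 N (4 N fully up), so it drops home when let go.
- plain_knob (a point): Centre of the knob on the other gearbox's lever: same housing, rod and 26 mm black knob, but a bare rod with no collar, and no stop lugs on its gate. Not to be moved. Its pivot is 154 mm below it along the rod, 30 mm above the bench.

How it is judged:
By the outcome, as a careful person would: the job done as asked, in the order asked, and still so for the second after the job is handed in, with the robot touching nothing.
It also fails if it takes over 35 s, if anything falls off the work surface, if the arm or the gripper's body presses on something with over 40 N, if the wrist force passes 120 N, or if a joint passes its speed limit or range.

## Robot

A 7-joint arm with a two-finger parallel gripper is mounted at the origin on a cart in front of the work surface, level with it; the furniture and walls round the work are solid. World frame = base frame: x ahead of the robot, y to its left, z up, the work surface at z = 0. Lengths are in mm, angles in rad, forces in N, time in s.
With the tool pointing down it reaches from about 425 to 875 mm from the base axis. Payload 4.7 kg.
Tool frame: the origin (TCP) lies midway between the tips of the shut fingers; the grasp point (between the pads) lies 19 mm behind it; z points along the fingers, y is the line along which they close (so a half turn about z gives the same grasp; the last joint's range is limited). The gripper opens to 85 mm and grips with 20 to 120 N. Pads are 22 mm wide; open, the fingers measure 114 mm over their backs; the gripper's body (76 mm by 85 mm) begins 54 mm behind the grasp point. The pads swing forward as they close: fully open they stand 13 mm farther back than shut.
Start: joints at [-1.299, 0.321, -0.07, 1.45, 0.023, 1.371, -0.057], TCP at [165.746, 628.532, 231.349] pointing down, gripper open.
Joint ranges: [-2.86, 2.86], [-0.3, 2.09], [-1.38, 1.24], [0.06, 2.45], [-1.56, 4.7], [0.09, 2.05], [-2.69, 2.69]. Speed limits (rad/s): [2.57, 2.57, 3.14, 3.14, 3.14, 3.14, 3.14].

## Interface

Orientations are given as a unit quaternion [w, x, y, z].
In Python, from cell import ctrl gives the robot as it stands.
- The arm moves only by the tool step_arm, never from a script. Its argument "deltas" is text: rows parted by semicolons, each of 7 numbers parted by spaces: the shift along the world's x, y, z scaled (see below), then the turn, a rotation vector about the world's x, y, z scaled (see below), then the opening, from 0 (shut) to 1 (fully open). A call has 1 to 8 rows; each row shifts and turns the commanded pose from where the row before left it; what a row does not reach is not made up. The controller multiplies each number of a shift by 200 mm and each number of a turn by 120 degrees. A row lasts 1/10 s, in which the tool goes at most 50 mm and 8.59 degrees, less where a joint would pass 70% of its speed; a pose out of reach is approached as far as the arm can. A call with a number of a shift or a turn outside -1 to 1 is refused whole. A call with a gripper value outside its range is refused whole. The fingers move at their own pace and stop on an object; the grip force is fixed at half the most. Time passes only in rows, so rows that do not move let the fingers close. It gives the time, the measured TCP pose, the force, the opening and the grip force at its end, in the units of the state.
- ctrl.read_state(): the state, without advancing time (a new reading comes with each control period).
- ctrl.camera(name): name is "scene" or "top"; returns a dict with "img" (384x512x3 uint8, red, green, blue), "camera_matrix" (3x3 intrinsics, pixels), "R" (3x3) and "t" (3): a world point X has camera coordinates R X + t. Camera axes: x right, y down, z forward; pixel columns grow to the right and rows downward; lengths in mm; the calibration is good to about 2 mm. A picture is of the moment at which its call begins. There is no depth.
- ctrl.hand_in(): hands the job in; it is judged then, once.
The state is a dict: "time_s": time; "joint_pos": joint angles; "dq": joint speeds; "tau": joint torques, N m; "tcp_pos": TCP position; "eef_rot": TCP orientation; "ft_force": force on the tool from outside, world axes, zero at the start; "torque": the same for the moment, N m; "width": opening from 0.0 (shut) to 1.0 (fully open); "finger_force": force on a finger pad.
Only numpy, scipy, OpenCV 4.12 (cv2) and the standard library are available. Lean on these libraries where they do the work, as an engineer would, in place of code of your own. Each camera call takes 0.05 s, during which the arm holds its last target. There are 200 camera calls.

## Working session

There is one attempt and no reset: what is moved stays moved. The work goes in short steps, Python scripts to look and compute and a tool call to move; the robot and the scene stay as the last step left them, time stands still between calls to the robot, and variables do not carry over. Pictures are saved under pics/ and viewed, at most 10 in all, crops included, and the job is handed in when it is done.

Besides the shell and the picture viewer there is one more tool, called after "Call:" as name(argument=value, ...) on one line, values as JSON. step_arm: Moves the arm, as the interface text tells. Shifts and turns lie within -1 to 1; 1 stands for 200 mm of shift or 120 degrees of turn. Its arguments: {"type":"object","properties":{"deltas":{"type":"string"}},"required":["deltas"]}

```bash
mkdir -p pics; python3 - <<'E'
from cell import ctrl
import cv2,numpy as np,pickle
for n in("scene","top"):
    c=ctrl.camera(n);pickle.dump(c,open(n+'.pkl','wb'));cv2.imwrite(f'pics/{n}0.png',cv2.resize(c["img"][...,::-1],(800,600),interpolation=cv2.INTER_CUBIC))
    print(n,c["camera_matrix"],c["R"],c["t"], -np.array(c["R"]).T@c["t"])
print(ctrl.read_state())
E
```

```text
scene [[375.44399038   0.         257.4230126 ]
 [  0.         375.44399038 197.08962706]
 [  0.           0.           1.        ]] [[ 0.5390571  -0.8422573  -0.00448126]
 [-0.5910573  -0.37448423 -0.71443183]
 [ 0.60005726  0.38776823 -0.69969071]] [-230.95043639  457.85414995  612.09444571] [  27.82179245 -260.41131383  754.34742172]
top [[452.37553634   0.         262.72637963]
 [  0.         452.37553634 186.59428954]
 [  0.           0.           1.        ]] [[ 0.01968063 -0.99950304  0.02462391]
 [-0.99902462 -0.020633   -0.03903962]
 [ 0.03952828 -0.02383157 -0.99893422]] [ 48.25877056 533.92894415 959.80869611] [494.51880596  82.12508658 978.44181236]
{'time_s': 0.1, 'joint_pos': array([-1.29894349,  0.32176896, -0.07007822,  1.45157055,  0.02258327,
        1.3707901 , -0.05690946]), 'dq': array([-1.95852512e-04, -1.20122272e-03, -1.67227186e-03, -3.54183747e-03,
        2.89277984e-03, -7.05299139e-04,  9.19697818e-05]), 'tau': array([-4.71310705e-05, -4.94876254e+01, -3.83778038e-01, -3.15210700e+01,
        1.30220025e-02,  7.53478438e-03, -1.97374362e-05]), 'tcp_pos': array([165.61079617, 628.04526281, 230.31095637]), 'eef_rot': array([-7.31229145e-05,  1.28515310e-01,  9.91707139e-01, -8.72115044e-04]), 'ft_force': array([ 0.26203779, -0.05370885,  0.10609785]), 'torque': array([ 0.00018821, -0.0177314 ,  0.05081525]), 'finger_force': 0.0, 'width': 1.000455400284171}
```

View pics/scene0.png

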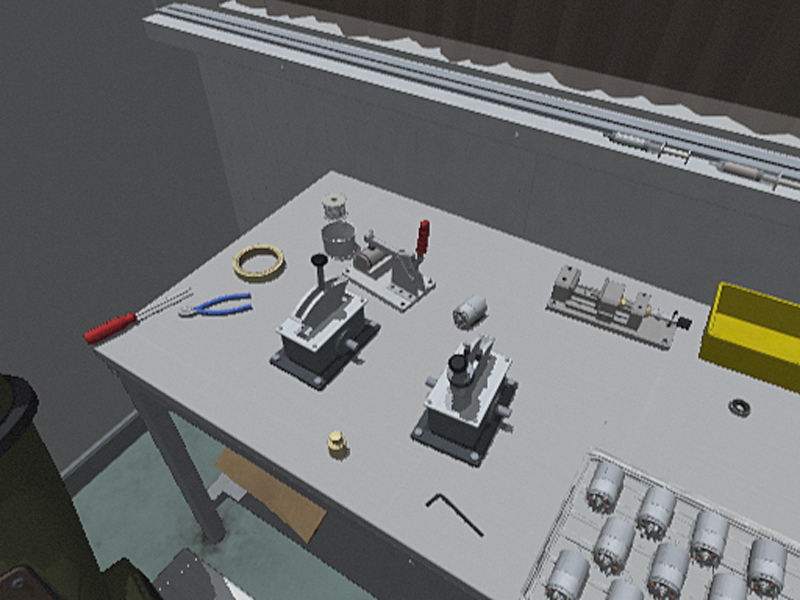

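View pics/top0.png

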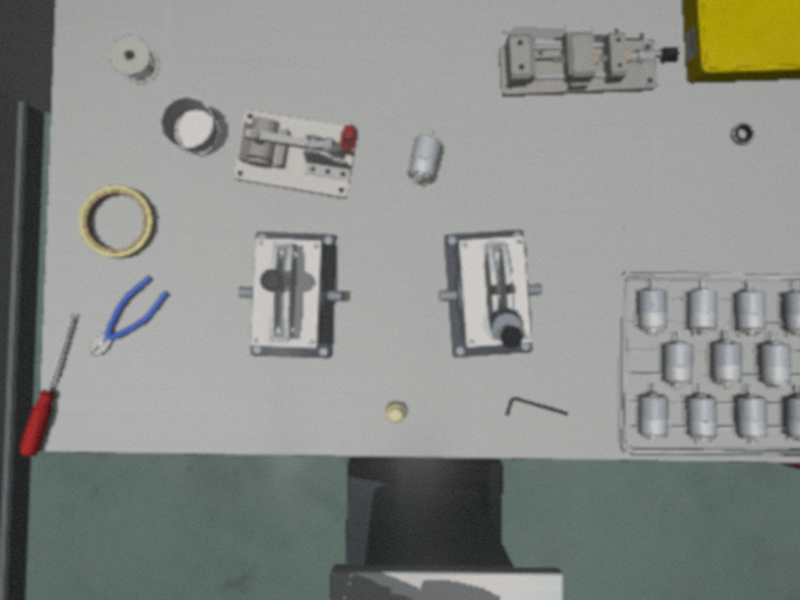

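The collared box is the right one: in the top view its knob is at about (511,336), and in the scene view at (459,362). The plain lever's box is at left, about (290,290) in the top view. I'll crop both views of the collared box for measuring.

```bash
python3 - <<'E'
import cv2,numpy as np,pickle
t=pickle.load(open('top.pkl','rb'))["img"][...,::-1];s=pickle.load(open('scene.pkl','rb'))["img"][...,::-1]
a=cv2.resize(t[140:240,275:355],(480,600),interpolation=cv2.INTER_CUBIC)
b=cv2.resize(s[205:305,258:338],None,fx=4,fy=6,interpolation=cv2.INTER_CUBIC)
cv2.imwrite('pics/crop.png',np.hstack([a,b]))
E
```

```text
(no output)
```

View pics/crop.png

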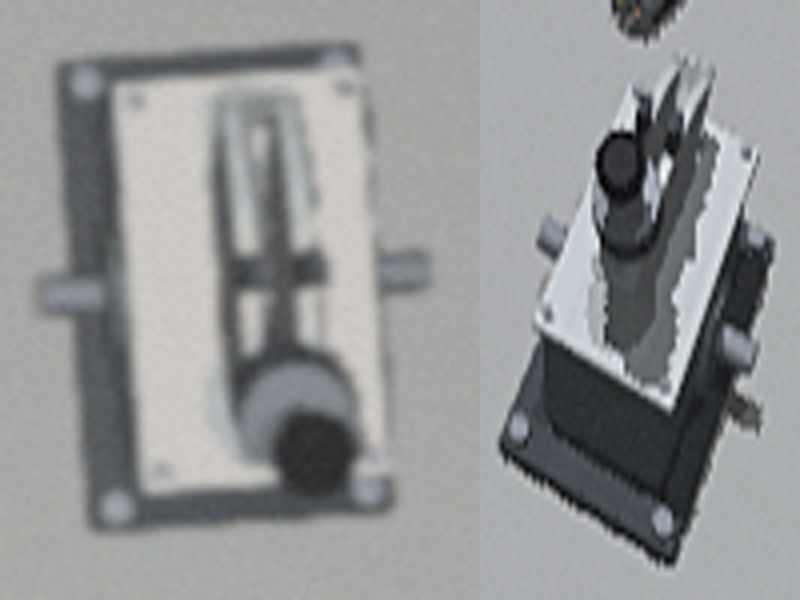

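The crop shows (left, top view, ×6) the knob at (316,452), cover corners at (113,75), (360,72), (388,477) and (140,492), and the mid-arc stop lugs at (278,268). On the right (scene view) the knob is at (620,163). I'll fit the pivot, yaw and lean to these.

```bash
cat > fit.py <<'E'
import numpy as np,pickle
from scipy.optimize import least_squares
C={n:pickle.load(open(n+'.pkl','rb')) for n in("top","scene")}
def proj(n,X):
    c=C[n];p=c["camera_matrix"]@(c["R"]@X+c["t"]);return p[:2]/p[2]
T=lambda u,v:np.array([(u+.5)/6-.5+275,(v+.5)/6-.5+140])
S=lambda u,v:np.array([(u-480+.5)/4-.5+258,(v+.5)/6-.5+205])
def frame(p):
    px,py,psi,th=p
    f=np.array([np.cos(psi),np.sin(psi),0]);l=np.array([-np.sin(psi),np.cos(psi),0]);z=np.array([0,0,1.])
    up=np.cos(th)*z+np.sin(th)*f
    return np.array([px,py,30.]),f,l,z,up
# local (f,l,z above bench)
obs=[("top",T(113,75),(69,42,76)),("top",T(360,72),(69,-42,76)),("top",T(388,477),(-69,-42,76)),("top",T(140,492),(-69,42,76)),
 ("scene",S(535,328),(-69,42,76)),("scene",S(670,410),(-69,-42,76)),("scene",S(758,155),(69,-42,76)),
 ("top",T(316,452),160),("scene",S(620,160),154)]
def res(p):
    P,f,l,z,up=frame(p);r=[]
    for n,uv,q in obs:
        X=P+q*up if np.isscalar(q) else np.array([p[0],p[1],0])+q[0]*f+q[1]*l+q[2]*z
        r.append(proj(n,X)-uv)
    return np.concatenate(r)
if __name__=="__main__":
    s=least_squares(res,[550,50,0,-.35],loss='soft_l1')
    p=s.x;P,f,l,z,up=frame(p)
    print(p,res(p).round(1).reshape(-1,2).tolist());print("grip",P+119*up,"knobtop",P+160*up,"up",up)
    for th in(-.21,0,.21,.3,.4):
        u=frame([*p[:3],th])[4];print(th,(P+119*u).round(1),(P+135*u).round(1))
E
python3 fit.py
```

```text
[ 5.33570173e+02 -4.74924672e+01  8.35514117e-02 -3.54274906e-01] [[0.1, 1.0], [0.5, -1.1], [0.7, 0.0], [0.2, 0.3], [-1.8, -1.1], [-0.4, 0.1], [0.2, -0.9], [0.0, 0.1], [-0.1, -0.1]]
grip [492.43184519 -50.93765307 141.6098951 ] knobtop [478.25813563 -52.12464988 180.0637245 ] up [-0.34570023 -0.02895114  0.93789828]
-0.21 [508.8 -49.6 146.4] [505.5 -49.8 162. ]
0 [533.6 -47.5 149. ] [533.6 -47.5 165. ]
0.21 [558.3 -45.4 146.4] [561.6 -45.1 162. ]
0.3 [568.6 -44.6 143.7] [573.3 -44.2 159. ]
0.4 [579.7 -43.6 139.6] [586.  -43.1 154.3]
```

```bash
cat > go.py <<'E'
import numpy as np,sys
from scipy.spatial.transform import Rotation as Ro
from cell import ctrl
from fit import frame
p=[533.57,-47.49,.0836,-.354]
def tgt(th,r):  # tcp pose for lean th, tcp at radius r from pivot
    P,f,l,z,up=frame([*p[:3],th]);Z=-up;Y=l
    return P+r*up,Ro.from_matrix(np.c_[np.cross(Y,Z),Y,Z])
def show(X,R):
    s=ctrl.read_state();q=s["eef_rot"];R0=Ro.from_quat([q[1],q[2],q[3],q[0]])
    print("t",s["time_s"],"tcp",s["tcp_pos"].round(1),"F",s["ft_force"].round(1),"w",s["width"],"ff",s["finger_force"])
    print("to",X.round(1),"shift/200",((X-s["tcp_pos"])/200).round(4),"rot/120deg",((R*R0.inv()).as_rotvec()/np.radians(120)).round(4))
if __name__=="__main__": show(*tgt(float(sys.argv[1]),float(sys.argv[2])))
E
python3 go.py -.354 195
```

```text
t 0.1 tcp [165.6 628.  230.3] F [ 0.3 -0.1  0.1] w 1.000455400284171 ff 0.0
to [466.2 -53.1 212.9] shift/200 [ 1.503  -3.4059 -0.087 ] rot/120deg [-0.0139 -0.1692  0.1614]
```

Call:
step_arm(deltas="0.08 -0.08 0.03 0 0 0.02 1;0.16 -0.16 0.03 0 0 0.02 1;0.16 -0.17 0.03 0 0 0.02 1;0.16 -0.17 0.03 0 0 0.02 1;0.16 -0.17 0.03 0 0 0.02 1;0.16 -0.17 0.03 0 0 0.02 1;0.15 -0.18 0.03 0 0 0.02 1;0.10 -0.2 0 0 0 0.02 1")

```text
time_s: 0.9
tcp_pos: [393.8, 366.8, 273.8]
eef_rot: [0.001, -0.039, 0.999, 0.0]
ft_force: [0.9, -0.2, 0.2]
width: 1.001
finger_force: 0.0
```

Call:
step_arm(deltas="0.06 -0.22 0 0 0 0 1;0.06 -0.22 0 0 0 0 1;0.06 -0.22 0 0 -0.02 0 1;0.05 -0.22 0 0 -0.02 0 1;0.05 -0.22 0 0 -0.02 0 1;0.04 -0.22 0 0 -0.03 0 1;0.03 -0.22 0 0 -0.03 0 1;0.02 -0.22 0 0 -0.03 0 1")

```text
time_s: 1.7
tcp_pos: [462.7, 54.1, 274.8]
eef_rot: [0.129, -0.038, 0.991, -0.001]
ft_force: [0.2, 0.8, 0.5]
width: 1.002
finger_force: 0.0
```

```bash
python3 go.py -.354 195
```

```text
t 1.7 tcp [462.7  54.1 274.8] F [0.2 0.8 0.5] w 1.002488837044311 ff 0.0
to [466.2 -53.1 212.9] shift/200 [ 0.0175 -0.5359 -0.3095] rot/120deg [ 0.0096 -0.0448  0.0044]
```

Call:
step_arm(deltas="0 -0.17 0 0 -0.01 0 1;0 -0.14 -0.05 0 -0.01 0 1;0 -0.04 -0.1 0 0 0 1;0 0 -0.1 0 0 0 1;0 0 -0.05 0 0 0 1;0 0 0 0 0 0 1;0 0 0 0 0 0 1")

```text
time_s: 2.4
tcp_pos: [467.2, 12.6, 218.5]
eef_rot: [0.14, -0.04, 0.989, -0.001]
ft_force: [-0.0, 0.3, -0.2]
width: 1.004
finger_force: 0.0
```

```bash
python3 go.py -.354 195; python3 - <<'E'
from cell import ctrl
import cv2,numpy as np
a=[ctrl.camera(n)["img"][...,::-1] for n in("scene","top")]
b=[cv2.resize(a[0][170:320,230:364],(534,600)),cv2.resize(a[1][130:250,290:343],(265,600))]
cv2.imwrite('pics/pre.png',np.hstack(b))
E
```

```text
t 2.4 tcp [467.2  12.6 218.5] F [-0.   0.3 -0.2] w 1.0035943793783406 ff 0.0
to [466.2 -53.1 212.9] shift/200 [-0.0051 -0.3285 -0.0282] rot/120deg [ 0.0089 -0.0341  0.0026]
```

View pics/pre.png

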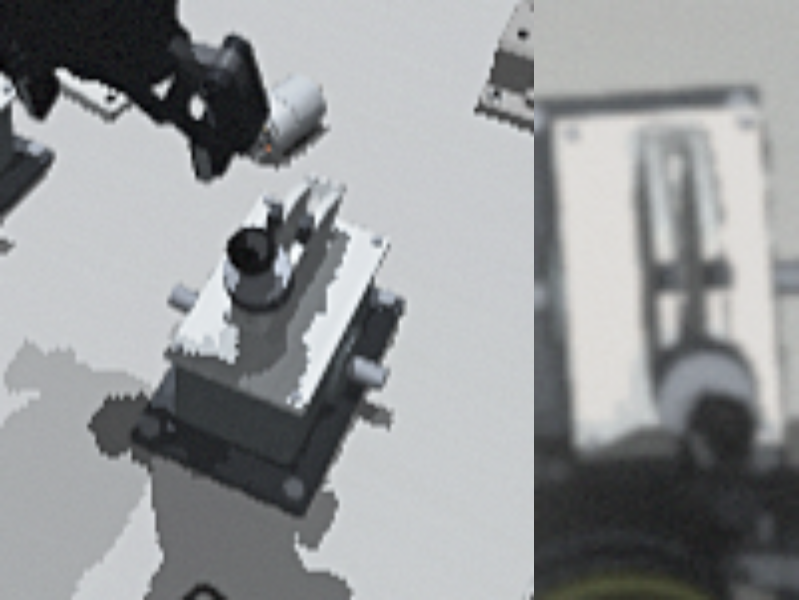

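The picture shows the fingers still left of the lever, with the knob at about (250,248). The arm hasn't reached the commanded pose, so I'll correct from the measured one.

Call:
step_arm(deltas="0 -0.06 -0.01 0.003 -0.012 0.001 1;0 -0.1 -0.01 0.003 -0.012 0.001 1;-0.003 -0.1 -0.008 0.003 -0.01 0.001 1;-0.002 -0.069 0 0 0 0 1;0 0 0 0 0 0 1;0 0 0 0 0 0 1")

```text
time_s: 3.1
tcp_pos: [471.3, -53.8, 211.7]
eef_rot: [0.174, -0.041, 0.984, 0.008]
ft_force: [-0.5, -0.1, -0.4]
width: 1.003
finger_force: 0.0
```

```bash
python3 go.py -.354 195;python3 go.py -.354 100
```

```text
t 3.1 tcp [471.3 -53.8 211.7] F [-0.5 -0.1 -0.4] w 1.0030304770615592 ff 0.0
to [466.2 -53.1 212.9] shift/200 [-0.0256  0.0034  0.0058] rot/120deg [-0.0005 -0.0017 -0.0001]
t 3.1 tcp [471.3 -53.8 211.7] F [-0.5 -0.1 -0.4] w 1.0030304770615592 ff 0.0
to [499.  -50.4 123.8] shift/200 [ 0.1385  0.0171 -0.4397] rot/120deg [-0.0005 -0.0017 -0.0001]
```

Call:
step_arm(deltas="-0.025 0.003 0.005 0 0 0 1;0.023 0.002 -0.063 0 0 0 1;0.023 0.002 -0.063 0 0 0 1;0.023 0.002 -0.063 0 0 0 1;0.023 0.002 -0.063 0 0 0 1;0.023 0.002 -0.063 0 0 0 1;0.023 0.002 -0.063 0 0 0 1;0.023 0.002 -0.063 0 0 0 1")

```text
time_s: 3.9
tcp_pos: [501.3, -49.7, 123.0]
eef_rot: [0.173, -0.042, 0.984, 0.008]
ft_force: [0.5, -0.1, 0.0]
width: 1.004
finger_force: 0.0
```

Call:
step_arm(deltas="0 0 0 0 0 0 1;0 0 0 0 0 0 1")

```text
time_s: 4.1
tcp_pos: [500.8, -50.4, 123.3]
eef_rot: [0.173, -0.042, 0.984, 0.008]
ft_force: [-0.2, -0.3, 1.3]
width: 1.002
finger_force: 0.0
```

```bash
python3 go.py -.354 100; python3 - <<'E'
from cell import ctrl
import cv2,numpy as np
a=ctrl.camera("scene")["img"][...,::-1]
cv2.imwrite('pics/grasp.png',cv2.resize(a[170:320,230:364],(534,600)))
E
```

```text
t 4.1 tcp [500.8 -50.4 123.3] F [-0.2 -0.3  1.3] w 1.0016080156442217 ff 0.0
to [499.  -50.4 123.8] shift/200 [-0.0087  0.0001  0.0026] rot/120deg [-0.0006 -0.0032 -0.0009]
```

View pics/grasp.png

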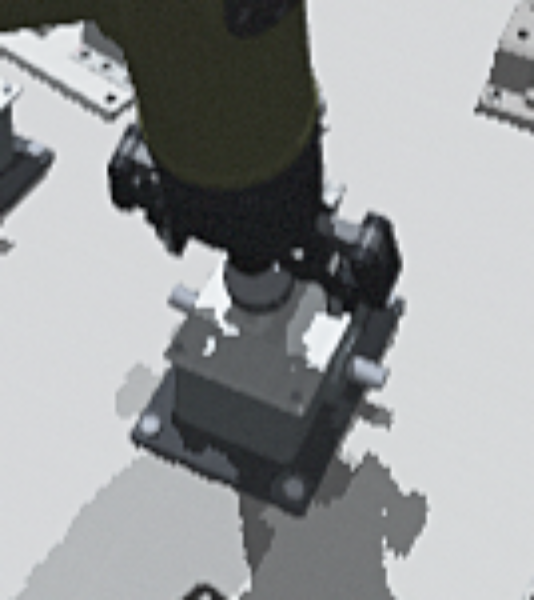

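The fingers straddle the collar at about (258,285), with no contact force. Next I'll close them.

Call:
step_arm(deltas="-0.008 0 0.003 0 -0.003 0 1;0 0 0 0 0 0 0.3;0 0 0 0 0 0 0.2;0 0 0 0 0 0 0;0 0 0 0 0 0 0;0 0 0 0 0 0 0;0 0 0 0 0 0 0;0 0 0 0 0 0 0")

```text
time_s: 4.95
tcp_pos: [499.1, -51.8, 124.0]
eef_rot: [0.176, -0.041, 0.984, 0.008]
ft_force: [-4.1, 0.2, 5.5]
width: 0.404
finger_force: 59.2
```

```bash
python3 go.py -.354 100;python3 go.py -.354 118
```

```text
t 4.95 tcp [499.1 -51.8 124. ] F [-4.1  0.2  5.5] w 0.40362628712534193 ff 59.20807957649231
to [499.  -50.4 123.8] shift/200 [-0.0003  0.007  -0.0012] rot/120deg [-0.0005 -0.      0.0001]
t 4.95 tcp [499.1 -51.8 124. ] F [-4.1  0.2  5.5] w 0.40362628712534193 ff 59.20807957649231
to [492.8 -50.9 140.7] shift/200 [-0.0314  0.0044  0.0832] rot/120deg [-0.0005 -0.      0.0001]
```

Call:
step_arm(deltas="-0.006 -0.0005 0.016 0 0 0 0;-0.006 -0.0005 0.016 0 0 0 0;-0.006 -0.0005 0.016 0 0 0 0;-0.006 -0.0005 0.016 0 0 0 0;-0.006 -0.0005 0.017 0 0 0 0;0 0 0 0 0 0 0;0 0 0 0 0 0 0")

```text
time_s: 5.65
tcp_pos: [492.7, -52.3, 139.6]
eef_rot: [0.176, -0.041, 0.984, 0.008]
ft_force: [0.1, -2.3, -4.5]
width: 0.403
finger_force: 60.0
```

```bash
sed -i 's/-47.49,/-48.9,/' go.py; python3 go.py -.354 117.5; python3 - <<'E'
from cell import ctrl
import cv2,numpy as np
from go import tgt
a=ctrl.camera("scene")["img"][...,::-1]
cv2.imwrite('pics/lift.png',cv2.resize(a[170:320,230:364],(534,600)))
ths=np.linspace(-.354,.42,17);X=[tgt(t,117.5)[0] for t in ths]
print((np.diff(X,axis=0)/200).round(4)); print((tgt(.1,1)[1]*tgt(0,1)[1].inv()).as_rotvec()*10*np.diff(ths)[0]/np.radians(120))
E
```

```text
t 5.65 tcp [492.7 -52.3 139.6] F [ 0.1 -2.3 -4.5] w 0.4025374549151486 ff 59.96235966682434
to [493.  -52.3 140.2] shift/200 [0.0015 0.0001 0.0032] rot/120deg [-0.0005 -0.0004  0.0002]
[[ 0.0268  0.0022  0.0092]
 [ 0.0272  0.0023  0.0079]
 [ 0.0276  0.0023  0.0066]
 [ 0.0278  0.0023  0.0052]
 [ 0.0281  0.0024  0.0039]
 [ 0.0282  0.0024  0.0025]
 [ 0.0283  0.0024  0.0011]
 [ 0.0283  0.0024 -0.0003]
 [ 0.0283  0.0024 -0.0016]
 [ 0.0282  0.0024 -0.003 ]
 [ 0.028   0.0023 -0.0044]
 [ 0.0277  0.0023 -0.0057]
 [ 0.0274  0.0023 -0.007 ]
 [ 0.0271  0.0023 -0.0084]
 [ 0.0266  0.0022 -0.0097]
 [ 0.0261  0.0022 -0.011 ]]
[-1.92869097e-03  2.30166948e-02  3.20673874e-18]
```

View pics/lift.png

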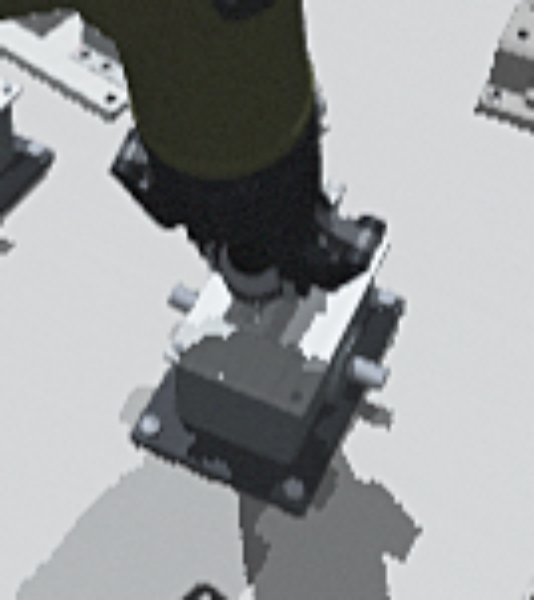

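The collar's lower rim has moved up with the fingers, from about row 308 to row 298, and the downward pull fits the spring force. Now I'll swing the lever along its arc.

Call:
step_arm(deltas="0.028 0.002 0.011 -0.002 0.023 0 0;0.027 0.002 0.009 -0.002 0.023 0 0;0.028 0.002 0.007 -0.002 0.023 0 0;0.028 0.002 0.005 -0.002 0.023 0 0;0.028 0.002 0.004 -0.002 0.023 0 0;0.028 0.003 0.0025 -0.002 0.023 0 0;0.028 0.003 0.001 -0.002 0.023 0 0;0 0 0 0 0 0 0")

```text
time_s: 6.5
tcp_pos: [532.9, -48.7, 146.7]
eef_rot: [0.007, -0.042, 0.999, 0.001]
ft_force: [-0.6, -2.3, -3.7]
width: 0.404
finger_force: 60.1
```

```bash
python3 go.py -.015 117.5; python3 - <<'E'
from go import *
s=ctrl.read_state();q=s["eef_rot"];z=Ro.from_quat([q[1],q[2],q[3],q[0]]).as_matrix()[:,2]
d=s["tcp_pos"]-np.array([p[0],p[1],30]);print("r",np.linalg.norm(d),"lean pos",np.arcsin(d[0]/np.linalg.norm(d)),"tool",np.arcsin(-z[0]))
E
```

```text
t 6.5 tcp [532.9 -48.7 146.7] F [-0.6 -2.3 -3.7] w 0.4035792188371244 ff 60.11009931564331
to [531.8 -49.  147.5] shift/200 [-0.0054 -0.0017  0.0038] rot/120deg [-0.0002 -0.0007 -0.0002]
r 116.73184219211507 lean pos -0.005815425551728662 tool -0.013406548054599912
```

Call:
step_arm(deltas="0.025 0.002 0.002 -0.002 0.023 0 0;0.028 0.002 -0.0015 -0.002 0.023 0 0;0.028 0.002 -0.003 -0.002 0.023 0 0;0.028 0.002 -0.0045 -0.002 0.023 0 0;0.028 0.002 -0.0055 -0.002 0.023 0 0;0.0275 0.002 -0.007 -0.002 0.023 0 0;0.027 0.002 -0.0085 -0.002 0.023 0 0;0 0 0 0 0 0 0")

```text
time_s: 7.3
tcp_pos: [570.5, -45.4, 140.1]
eef_rot: [-0.162, -0.042, 0.986, -0.007]
ft_force: [-0.4, 0.6, -4.2]
width: 0.405
finger_force: 60.2
```

```bash
python3 go.py .42 117.5; cat > st.py <<'E'
from go import *
s=ctrl.read_state();q=s["eef_rot"];z=Ro.from_quat([q[1],q[2],q[3],q[0]]).as_matrix()[:,2]
d=s["tcp_pos"]-np.array([p[0],p[1],30]);print("r",np.linalg.norm(d),"lean pos",np.arcsin(d[0]/np.linalg.norm(d)),"tool",np.arcsin(-z[0]))
E
python3 st.py
```

```text
t 7.3 tcp [570.5 -45.4 140.1] F [-0.4  0.6 -4.2] w 0.404857220219318 ff 60.24428129196167
to [581.3 -44.9 137.3] shift/200 [ 0.054   0.0023 -0.0142] rot/120deg [-0.004   0.0453 -0.0003]
r 116.2092322526812 lean pos 0.3235777303203458 tool 0.32361672318159
```

Call:
step_arm(deltas="0.027 0.001 -0.007 -0.002 0.022 0 0;0.026 0.001 -0.009 -0.002 0.022 0 0;0.007 0 -0.003 0 0.006 0 0;0 0 0 0 0 0 0;0 0 0 0 0 0 0")

```text
time_s: 7.8
tcp_pos: [582.1, -44.4, 138.4]
eef_rot: [-0.211, -0.041, 0.976, -0.008]
ft_force: [0.2, 3.7, -3.3]
width: 0.4
finger_force: 60.4
```

```bash
python3 st.py;python3 go.py .42 117.5;python3 go.py .42 101; python3 go.py .42 195
```

```text
r 118.86097817135018 lean pos 0.42026406174226894 tool 0.4250013582259572
t 7.8 tcp [582.1 -44.4 138.4] F [ 0.2  3.7 -3.3] w 0.4001029894013546 ff 60.41439235210419
to [581.3 -44.9 137.3] shift/200 [-0.0038 -0.0023 -0.0057] rot/120deg [-0.0003 -0.0031 -0.0003]
t 7.8 tcp [582.1 -44.4 138.4] F [ 0.2  3.7 -3.3] w 0.4001029894013546 ff 60.41439235210419
to [574.6 -45.5 122.2] shift/200 [-0.0373 -0.0051 -0.081 ] rot/120deg [-0.0003 -0.0031 -0.0003]
t 7.8 tcp [582.1 -44.4 138.4] F [ 0.2  3.7 -3.3] w 0.4001029894013546 ff 60.41439235210419
to [612.8 -42.3 208.1] shift/200 [0.1537 0.0109 0.3481] rot/120deg [-0.0003 -0.0031 -0.0003]
```

Call:
step_arm(deltas="0.008 0 -0.005 0 0.004 0 0;0 0 0 0 0 0 0;0 0 0 0 0 0 0")

```text
time_s: 8.1
tcp_pos: [583.4, -44.4, 137.5]
eef_rot: [-0.217, -0.041, 0.975, -0.008]
ft_force: [-1.8, 4.8, -3.2]
width: 0.404
finger_force: 60.4
```

```bash
python3 st.py
```

```text
r 118.61977932157589 lean pos 0.43366058889723047 tool 0.4353360111913374
```

Call:
step_arm(deltas="-0.007 -0.0006 -0.017 0 0 0 0;-0.007 -0.0006 -0.017 0 0 0 0;-0.008 -0.0006 -0.017 0 0 0 0;-0.008 -0.0006 -0.017 0 0 0 0;0 0 0 0 0 0 0;0 0 0 0 0 0 0")

```text
time_s: 8.7
tcp_pos: [577.5, -44.8, 124.0]
eef_rot: [-0.216, -0.041, 0.975, -0.008]
ft_force: [-1.4, 5.1, -3.4]
width: 0.401
finger_force: 60.4
```

```bash
python3 st.py
```

```text
r 103.87141196503333 lean pos 0.43674668640159564 tool 0.4350087884430831
```

Now I'll open the fingers slowly and back out along the lever.

Call:
step_arm(deltas="0 0 0 0 0 0 0.7;0 0 0 0 0 0 1;0 0 0 0 0 0 1;0 0 0 0 0 0 1;0 0 0 0 0 0 1;0 0 0 0 0 0 1")

```text
time_s: 9.3
tcp_pos: [577.9, -46.3, 123.7]
eef_rot: [-0.216, -0.041, 0.975, -0.009]
ft_force: [0.4, -1.3, 0.3]
width: 1.002
finger_force: 0.0
```

Call:
step_arm(deltas="0.02 0.002 0.045 0 0 0 1;0.03 0.002 0.065 0 0 0 1;0.03 0.002 0.065 0 0 0 1;0.03 0.002 0.065 0 0 0 1;0.03 0.002 0.065 0 0 0 1;0.03 0.002 0.065 0 0 0 1;0.03 0.002 0.065 0 0 0 1;0 0 0.1 0 0 0 1")

```text
time_s: 10.1
tcp_pos: [618.2, -43.2, 230.6]
eef_rot: [-0.217, -0.041, 0.975, -0.009]
ft_force: [-0.7, 0.1, 0.2]
width: 0.997
finger_force: 0.0
```

Call:
step_arm(deltas="0 0 0.15 0 -0.03 0 1;-0.1 -0.1 0.1 0 -0.04 0 1;-0.15 -0.15 0 0 -0.04 0 1;-0.15 -0.15 0 0 -0.04 0 1;-0.15 -0.15 0 0 -0.04 0 1;-0.1 -0.1 0 0 0 0 1;0 0 0 0 0 0 1;0 0 0 0 0 0 1")

```text
time_s: 10.9
tcp_pos: [488.0, -173.5, 281.9]
eef_rot: [-0.018, -0.038, 0.999, -0.017]
ft_force: [0.5, -0.1, -0.1]
width: 1.002
finger_force: 0.0
```

```bash
python3 - <<'E'
from cell import ctrl
import cv2,numpy as np,pickle
for n in("scene","top"): pickle.dump(ctrl.camera(n),open(n+'1.pkl','wb'))
a=[pickle.load(open(n+'1.pkl','rb'))["img"][...,::-1] for n in("scene","top")]
b=[cv2.resize(a[0][140:320,160:340],(480,480)),cv2.resize(a[1][140:240,275:328],(318,600))[:480]]
cv2.imwrite('pics/end.png',np.hstack(b)); print(ctrl.read_state()["tcp_pos"])
E
```

```text
[ 489.05234407 -172.00100892  281.01900389]
```

View pics/end.png

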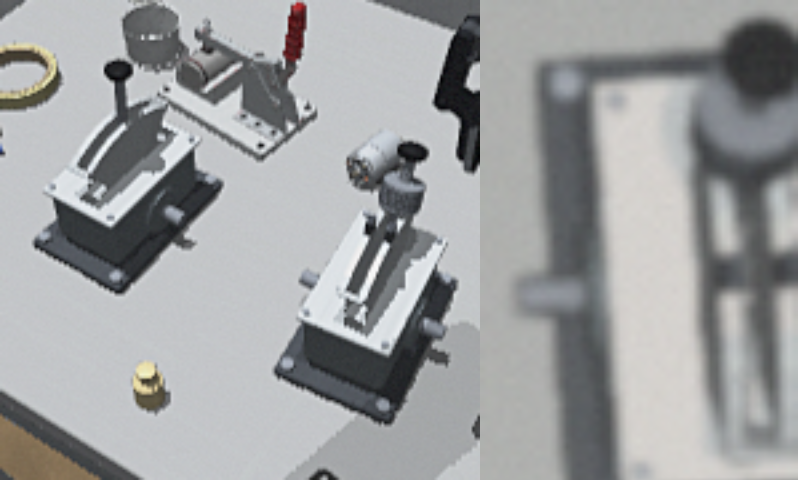

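The collar (403,193) sits home on the plates beyond the lugs, with bare rod showing under the knob (413,152). The plain lever at left hasn't moved. I'll check the lean numerically.

```bash
python3 - <<'E'
import numpy as np
from fit import *
p=[533.57,-48.2,.0836]
s=np.array([(413.5)/480*180-.5+160,(152.5)/480*180-.5+140]);t=T(761,58)
for th in(.34,.38,.40,.42):
    P,f,l,z,up=frame([*p,th]);print(th,proj("scene",P+156*up)-s,proj("top",P+160*up)-t)
E
```

```text
0.34 [-2.01278279  1.20599816] [-77.88790652   4.46175502]
0.38 [-1.11930442  0.27025476] [-78.32054906   1.25929671]
0.4 [-0.68648924 -0.15545296] [-78.54241172  -0.30893506]
0.42 [-0.26312342 -0.55312508] [-78.76776343  -1.85402013]
```

```bash
python3 -c "
from cell import ctrl
print(ctrl.hand_in())"
```

```text
the job is handed in; nothing more can be done
None
```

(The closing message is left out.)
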